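Mark a test tile in the guarded press

TASK

Push the long terracotta test tile along the bed of the small grey press until its far end is fully home against the back stop, sliding it and never lifting it. Then, with the fingertips, reach down through the window of the yellow guard and press the red lever pad fully down, so that the ram bears on the tile, without touching the guard. Finish while still holding the lever down, and leave the two small jars and the dish beside the press undisturbed.

Things in the scene. Friction and masses are not known exactly. Their poses are not given: they have to be found in the camera images.
- press: Grey press fixed to the table. Origin on the table under the ram axis; x from feed side (robot) to back, y left, z up. Base x -195..135, y +-65 mm; its top, z = 16 mm, is the bed. Guide rails (inner faces y = +-32, 9 mm high) x -195..30. Back stop face x = 30. Cheeks y = +-43..52, x -60..30, up to z = 84; nearer than x = -60 only the rails rise above the bed. Yaw within +-0.3 rad.
- guard: Yellow guard fixed over the lever, same origin and axes as press. Flat frame, top face z = 105 mm (bolt heads at its corners to 108 mm), underside 100 mm, x = -3 to +127 mm, y = +-65 mm, on four posts with side and back bars. It may not be touched.
- window (a point): Centre of the guard's rectangular window, at the level of the frame's top face (press frame x = +61, y = 0, z = 105 mm). The opening is 82 mm along the press's x (x = +20 to +102) and 84 mm along its y. Closed fingers fit through, an open gripper may not.
- lever_pad (a point): Centre of the top of the red ribbed lever pad, 44 (x) x 46 (y) mm, seen through the window. Lever up: press frame x = 60, y = 0, z = 83 mm (22 mm below the frame's top face). Ram on the tile: about 25 mm lower, x = 61, z = 58 mm. It moves with the lever.
- lever (a joint): Lever angle, rad: 0 = up (rest), grows as the pad goes down. Hinge along the press's y at press frame x = -40, z = 66 mm. Spring return: about 2.5 N on the pad to start, 6 N at 0.25 rad, where the ram meets the tile, resistance rises sharply and the lever counts as fully down (with no tile it would go on to 0.32). Springs up when released.
- ram: Steel ram with black rubber stamp disc, 44 mm across, under the lever. Origin at the centre of the disc's underside: press frame x = y = 0, z = 40 mm when up. The lever drives it straight down 40 mm per rad, so it meets the tile's top (z = 30 mm) after 10 mm.
- tile: Loose terracotta test tile, 130 (x) x 60 (y) x 14 (z) mm, 0.14 to 0.28 kg, white patch toward its near end, flat on the bed between the rails, 2 mm play each side. Origin at the centre of its underside; x toward the back stop. Starts 45 to 70 mm short of home. Home: far end on the back stop, origin at press frame x = -35, y = 0, z = 16 mm.
- tile_near_end (a point): Centre of the tile's end face on the feed side, where it is pushed (tile frame x = -65, y = 0, z = 7 mm); at home it is at press frame x = -100 mm.
- ink_jar: Loose white-lidded jar with a black band, 58 mm across, 86 mm tall, to the right of the press; origin at the centre of its underside. Leave it alone.
- pale_jar: Loose small pale green jar with white lid, 52 mm across, 82 mm tall, to the left of the press; origin at the centre of its underside. Leave it alone.
- dish: Loose covered cream bisque dish, 124 mm across, 100 mm tall, farther to the left; origin at the centre of its underside. Leave it alone.
Things that resemble listed ones, but are neither listed nor needed, are in the scene too. What is meant by the tile is not black or turquoise, and is the smaller of those in its own colour.

How it is judged:
On the way, in this order (a step that is already met when the one before it is completed fails the run):
1. the tile is pushed home against the back stop, with the lever still up (x of tile in the frame of press above -0.04 m and z of tile in the frame of press between 0.012 and 0.02 m and value of joint lever below 0.06 rad), for 0.2 s.
2. the lever is pressed fully down with the fingers through the window and the ram bears on the tile (x of tile in the frame of press above -0.04 m and z of tile in the frame of press between 0.012 and 0.02 m and value of joint lever above 0.21 rad and contact force between ram and tile above 1 N and contact force between the fingers and press above 1 N and horizontal distance between the grasp point and window below 0.045 m), for 0.3 s.
At the end, for the whole second after the job is handed in: The tile lies flat on the bed within 5 mm of the back stop, and the fingers, reaching in through the window (gripper point within 45 mm of its centre, seen from above), hold the lever fully down (beyond 0.21 rad, pushing with more than 1 N) so that the ram bears on the tile with more than 1 N (all of step 2); the arm keeps its last pose, push and grip.
It fails at once if the guard is touched (contact force between any of the fingers, the arm and guard above 0.3 N).
It fails at once if the lever is pressed while the tile is not home (value of joint lever above 0.1 rad and x of tile in the frame of press below -0.043 m).
It fails at once if the tile is lifted off the bed or tipped (z of tile in the frame of press above 0.028 m or angle between tile's own z axis and vertical above 0.2 rad).
It fails at once if one of the jars or the dish beside the press is moved or tipped (distance of any of ink_jar, pale_jar, dish from where it was at the start of the episode above 0.015 m or angle between any of ink_jar, pale_jar, dish's own z axis and vertical above 0.2 rad).
It also fails if it takes over 56 s, if anything falls off the work surface, if the arm or the gripper's body presses on something with over 40 N, if the wrist force passes 120 N, or if a joint passes its speed limit or range.

ROBOT

A 6-joint arm with a two-finger parallel gripper is mounted at the origin on the work surface; the furniture and walls round the work are solid. World frame = base frame: x ahead of the robot, y to its left, z up, the work surface at z = 0. Lengths are in m, angles in rad, forces in N, time in s.
With the tool pointing down it reaches from about 0.3 to 0.85 m from the base axis. Payload 5.4 kg.
Tool frame: the origin (TCP) lies at the very end of the fingers, on their centre line; the grasp point (between the pads) lies 19 mm behind it; z points along the fingers, y is the line along which they close (so a half turn about z gives the same grasp; the last joint's range is limited). The gripper opens to 85 mm and grips with 20 to 120 N. Pads are 22 mm wide; open, the fingers measure 114 mm over their backs; the gripper's body (76 mm by 85 mm) begins 54 mm behind the grasp point. The pads swing forward as they close: fully open they stand 13 mm farther back than shut.
Start: joints at [1.022, 0.158, 1.597, -0, 1.386, -0.21], TCP at [0.191, 0.542, 0.231] pointing down, gripper open.
Joint ranges: [-2.91, 2.91], [-0.94, 2.29], [0.18, 2.7], [-1.29, 4.43], [0.17, 2.64], [-3, 3]. Speed limits (rad/s): [2.57, 2.57, 3.14, 3.14, 3.14, 3.14].

INTERFACE

Orientations are given as a rotation vector (axis times angle).
In Python, from workcell import env gives the robot as it stands.
- The arm moves only by the tool drive_tool, never from a script. Its argument "increments" is a list of rows, each an object of numbers: "x", "y", "z": the shift along the tool's x, y, z normalised to -1 to 1, where 1 is 0.1 m; "rx", "ry", "rz": the turn, a rotation vector about the tool's x, y, z normalised to -1 to 1, where 1 is 120 degrees; "gripper": the opening, from 0 (shut) to 1 (fully open). A call has 1 to 10 rows; each row shifts and turns the commanded pose from where the row before left it, along the tool's axes as they then stand; what a row does not reach is not made up. A row lasts 1/12 s, in which the tool goes at most 41.7 mm and 7.16 degrees, less where a joint would pass 70% of its speed; a pose out of reach is approached as far as the arm can. A call with a number of a shift or a turn outside -1 to 1 is refused whole. A call with a gripper value outside its range is refused whole. The fingers move at their own pace and stop on an object; "force" is the grip in N (left out, the last holds). Time passes only in rows, so rows that do not move let the fingers close. It gives the time, the measured TCP pose, the force, the opening and the grip force at its end, in the units of the state.
- env.observe(): the state, without advancing time (a new reading comes with each control period).
- env.get_image(name): name is "scene" or "top" or "wrist"; returns the picture (480x640x3 uint8, red, green, blue); there is no depth.
- env.calibration(name): a dict with "intrinsics" (3x3 intrinsics, pixels), "k1" (the pictures are not rectified: a ray, as slopes to the right and down, at radius r is drawn at 1 + k1 r^2 times it, then the intrinsics apply), "R" (3x3) and "t" (3): a world point X has camera coordinates R X + t. Camera axes: x right, y down, z forward; pixel columns grow to the right and rows downward; lengths in m; the calibration is good to about 2 mm. A picture is of the moment at which its call begins: read the wrist's pose just before it. calibration takes no time and is no camera call; for the wrist camera it gives the pose at the moment of the call.
- env.job_done(): hands the job in; it is judged then, once.
The state is a dict: "t": time; "qpos": joint angles; "joint_velocities": joint speeds; "joint_torque": joint torques, N m; "ee_pos": TCP position; "orientation": TCP orientation; "contact_force": force on the tool from outside, world axes, zero at the start; "torque": the same for the moment, N m; "opening": opening from 0.0 (shut) to 1.0 (fully open); "grasp_force": force on a finger pad.
Only numpy, scipy, OpenCV 4.12 (cv2) and the standard library are available. Lean on these libraries where they do the work, as an engineer would, in place of code of your own. Each camera call takes 0.05 s, during which the arm holds its last target. There are 200 camera calls.

## Working session

There is one attempt and no reset: what is moved stays moved. The work goes in short steps, Python scripts to look and compute and a tool call to move; the robot and the scene stay as the last step left them, time stands still between calls to the robot, and variables do not carry over. Pictures are saved under pics/ and viewed, at most 10 in all, crops included, and the job is handed in when it is done.

Besides the shell and the picture viewer there is one more tool, called after "Emit:" as name([rows], argument=value, ...), one row to a line, values as JSON. drive_tool: Moves the arm, as the interface text tells. Scaled input: -1 to 1 covers 0.1 m each way for a shift and 120 degrees each way for a turn. Its arguments: {"type":"object","properties":{"increments":{"type":"array"},"force":{"type":"number"}},"required":["increments"]}

```bash
mkdir -p pics; python3 - <<'E'
from workcell import env
import cv2
for n in("scene","top"):
    cv2.imwrite(f"pics/{n}0.png",env.get_image(n)[:,:,::-1])
    c=env.calibration(n);print(n,c)
s=env.observe();print(s['t'],s['ee_pos'],s['orientation'])
E
```

```text
scene {'intrinsics': array([[524.34345866,   0.        , 312.36192837],
       [  0.        , 524.34345866, 238.90400652],
       [  0.        ,   0.        ,   1.        ]]), 'k1': -0.13690221635875005, 'R': array([[ 0.75866532, -0.65131838,  0.01453593],
       [-0.46599628, -0.55812155, -0.68654774],
       [ 0.45527398,  0.51408627, -0.72693941]]), 't': array([-0.32456598,  0.29866981,  0.9455271 ])}
top {'intrinsics': array([[457.86651376,   0.        , 325.30018565],
       [  0.        , 457.86651376, 237.47107455],
       [  0.        ,   0.        ,   1.        ]]), 'k1': -0.023875727991602244, 'R': array([[ 5.69153754e-02, -9.98378988e-01,  1.88594565e-04],
       [-9.76856546e-01, -5.57274382e-02, -2.06508454e-01],
       [ 2.06184211e-01,  1.15692763e-02, -9.78444798e-01]]), 't': array([0.01938418, 0.46580317, 1.21844449])}
0.1 [0.19083553 0.54183718 0.23042065] [-5.29514313e-01 -3.09602645e+00  2.47199760e-03]
```

View pics/top0.png

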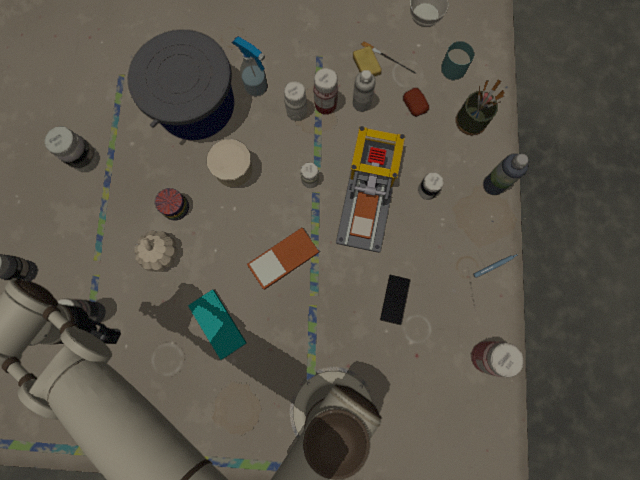

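View pics/scene0.png

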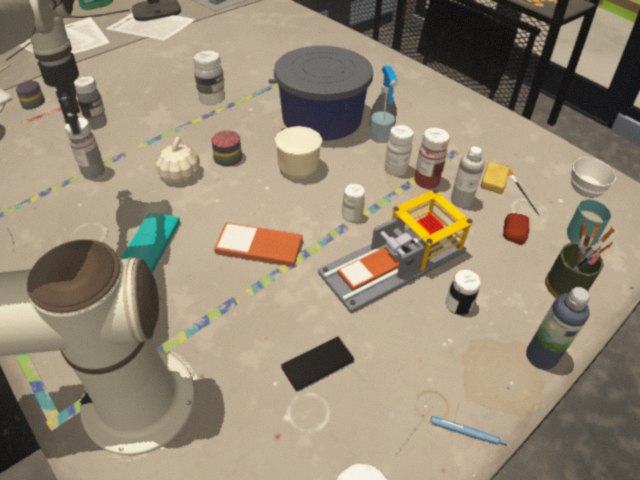

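The top view shows the press with its near edge around (358,245) and the yellow guard at (378,153). There are two terracotta tiles: the one on the press bed at (363,212) and a bigger loose one at (283,258). The black tile at (396,299) and the turquoise one at (217,325) are ruled out by colour. The smaller one, on the bed, fits the description. I'll confirm it in a crop.

```bash
python3 - <<'E'
import cv2
a=cv2.imread("pics/top0.png")[115:260,325:415];b=cv2.imread("pics/scene0.png")[185:315,310:480]
a=cv2.resize(a,None,fx=4,fy=4,interpolation=3);b=cv2.resize(b,None,fx=2.5,fy=2.5,interpolation=3)
import numpy as np
o=np.zeros((580,790,3),np.uint8);o[:580,:360]=a;o[:325,362:787]=b;cv2.imwrite("pics/crop1.png",o)
E
```

```text
(no output)
```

View pics/crop1.png

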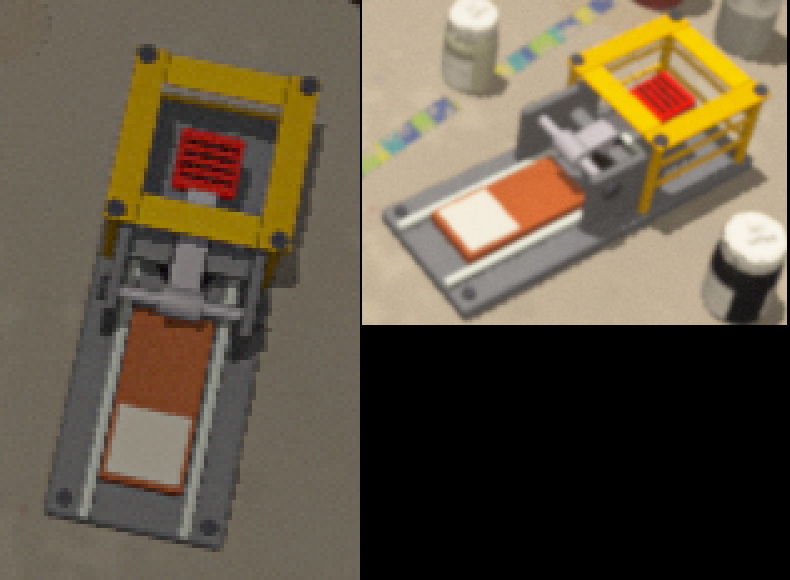

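The crop shows the smaller terracotta tile with its white patch on the bed, near end at about crop (142,488). It lies between the rails, the red pad is visible through the window, and the lever is up. Next I fit the press pose from the corners.

```bash
cat > h.py <<'E'
from workcell import env
import numpy as np
from scipy.optimize import least_squares
from scipy.spatial.transform import Rotation as Ro
def proj(c,X):
    p=np.atleast_2d(X)@c['R'].T+c['t'];s=p[:,:2]/p[:,2:];s=s*(1+c['k1']*(s**2).sum(1,keepdims=True))
    K=c['intrinsics'];return s*[K[0,0],K[1,1]]+K[:2,2]
def P2W(p,X):
    X=np.atleast_2d(X)/1000.;c,s=np.cos(p[2]),np.sin(p[2])
    return np.c_[p[0]+c*X[:,0]-s*X[:,1],p[1]+s*X[:,0]+c*X[:,1],X[:,2]]
E
python3 - <<'E'
from h import *
ta=np.array([[46,516],[221,549],[138,45],[320,80],[104,217],[288,250]])/4+[325,115]-.375
tb=(np.array([[384,216],[467,318],[678,14],[768,92],[571,60],[660,146]])-[362,0])/2.5+[310,185]-.3
M=[[-195,65,16],[-195,-65,16],[127,65,105],[127,-65,105],[-3,65,105],[-3,-65,105]]
ct,cs=env.calibration('top'),env.calibration('scene')
f=lambda p:np.r_[proj(ct,P2W(p,M))-ta,proj(cs,P2W(p,M))-tb].ravel()
r=least_squares(f,[.6,-.1,0],loss='soft_l1');p=r.x
print(p,f(p).reshape(-1,2).round(1).tolist())
g=lambda p:f(p)[:12]
print(least_squares(g,p).x,least_squares(lambda p:f(p)[12:],p).x)
t=np.array([[103,483],[182,494]])/4+[325,115]-.375
s=(np.array([[434,215],[462,258]])-[362,0])/2.5+[310,185]-.3
E_=lambda x:np.array([[x[0],30,30],[x[0],-30,30]])
for k in (0,1):
  h=lambda x:((proj(ct,P2W(p,E_(x)))-t) if k==0 else proj(cs,P2W(p,E_(x)))-s).ravel()
  q=least_squares(h,[-160.]);print(q.x,q.fun)
np.save('p.npy',p)
# TCP tool frame
o=env.observe();print(Ro.from_rotvec(o['orientation']).as_matrix().round(3))
E
```

```text
[ 0.63987952 -0.0768387  -0.14116091] [[-0.1, -0.4], [1.4, 0.2], [-0.2, 0.1], [0.3, -0.1], [-0.3, 0.3], [0.7, 1.0], [-0.7, -1.7], [0.4, -1.4], [-1.2, -2.0], [2.2, 0.4], [-1.9, -0.4], [1.2, 1.9]]
[ 0.64041962 -0.0760981  -0.14427558] [ 0.63886465 -0.07762575 -0.13850626]
[-166.20842875] [-0.04521267 -0.57590839  1.19928915  0.78545709]
[-169.79670565] [-1.93509675  0.3492508   3.03345781  1.85316451]
[[-0.943  0.332 -0.001]
 [ 0.332  0.943 -0.001]
 [ 0.    -0.002 -1.   ]]
```

```bash
cat >> h.py <<'E'
def st():
    p=np.load('p.npy');o=env.observe();e=o['ee_pos'];d=e[:2]-p[:2];c,s=np.cos(p[2]),np.sin(p[2])
    R=Ro.from_rotvec(o['orientation']).as_matrix();Pr=Ro.from_euler('z',p[2]).as_matrix()
    D=np.array([[-1,0,0],[0,1,0],[0,0,-1.]])
    print('t',o['t'],'press xyz mm',((c*d[0]+s*d[1])*1e3).round(1),((-s*d[0]+c*d[1])*1e3).round(1),(e[2]*1e3).round(1),'turn left(tool,deg)',np.degrees(Ro.from_matrix(R.T@Pr@D).as_rotvec()).round(2),'F',np.round(o['contact_force'],1),'op',o['opening'],'q',np.round(o['qpos'],2))
E
python3 -c "
from h import *
st()"
```

```text
t 0.1 press xyz mm -531.6 549.3 230.4 turn left(tool,deg) [ -0.09  -0.03 -11.32] F [ 0.2 -0.3 -0.8] op 1.0005600829182 q [ 1.02  0.16  1.6  -0.    1.39 -0.21]
```

Emit:
drive_tool([
  {"rz": -0.047,"gripper": 0},
  {"rz": -0.047,"gripper": 0},
  {"x": -0.1,"y": -0.17,"gripper": 0},
  {"x": -0.2,"y": -0.33,"gripper": 0},
  {"x": -0.2,"y": -0.33,"gripper": 0},
  {"x": -0.2,"y": -0.33,"gripper": 0},
  {"x": -0.2,"y": -0.33,"gripper": 0},
  {"x": -0.2,"y": -0.33,"gripper": 0},
  {"x": -0.2,"y": -0.33,"gripper": 0},
  {"x": -0.2,"y": -0.33,"gripper": 0},
], force=40)

```text
validation failed for argument at $.in...
```

```bash
python3 -c "
from h import *
st()"
```

```text
t 0.1 press xyz mm -531.6 549.3 230.4 turn left(tool,deg) [ -0.09  -0.03 -11.32] F [ 0.2 -0.3 -0.8] op 1.0005600829182 q [ 1.02  0.16  1.6  -0.    1.39 -0.21]
```

Emit:
drive_tool([
  {"x": 0.0,"y": 0.0,"z": 0.0,"rx": 0.0,"ry": 0.0,"rz": -0.047,"gripper": 0.0},
  {"x": 0.0,"y": 0.0,"z": 0.0,"rx": 0.0,"ry": 0.0,"rz": -0.047,"gripper": 0.0},
], force=40)

```text
t: 0.27
ee_pos: [0.1909, 0.542, 0.2307]
orientation: [-0.216, -3.134, 0.002]
contact_force: [0.3, -0.1, -1.2]
opening: 0.748
grasp_force: 0.0
```

Emit:
drive_tool([
  {"x": -0.1,"y": -0.17,"z": 0,"rx": 0,"ry": 0,"rz": 0,"gripper": 0},
  {"x": -0.2,"y": -0.33,"z": 0,"rx": 0,"ry": 0,"rz": 0,"gripper": 0},
  {"x": -0.2,"y": -0.33,"z": 0,"rx": 0,"ry": 0,"rz": 0,"gripper": 0},
  {"x": -0.2,"y": -0.33,"z": 0,"rx": 0,"ry": 0,"rz": 0,"gripper": 0},
  {"x": -0.2,"y": -0.33,"z": 0,"rx": 0,"ry": 0,"rz": 0,"gripper": 0},
  {"x": -0.2,"y": -0.33,"z": 0,"rx": 0,"ry": 0,"rz": 0,"gripper": 0},
  {"x": -0.2,"y": -0.33,"z": 0,"rx": 0,"ry": 0,"rz": 0,"gripper": 0},
  {"x": -0.2,"y": -0.33,"z": 0,"rx": 0,"ry": 0,"rz": 0,"gripper": 0},
])

```text
t: 0.93
ee_pos: [0.3044, 0.2738, 0.2309]
orientation: [-0.222, -3.133, 0.0]
contact_force: [0.8, 0.1, 0.6]
opening: 0.001
grasp_force: 0.0
```

```bash
python3 -c "
from h import *
st()"
```

```text
t 0.9333 press xyz mm -381.4 300.0 230.9 turn left(tool,deg) [-0.01 -0.02 -0.01] F [0.8 0.1 0.6] op 0.0013935859228515447 q [ 0.44 -0.3   2.03 -0.    1.41 -0.99]
```

Emit:
drive_tool([
  {"x": -0.2,"y": -0.33,"z": 0,"rx": 0,"ry": 0,"rz": 0,"gripper": 0},
  {"x": -0.2,"y": -0.33,"z": 0,"rx": 0,"ry": 0,"rz": 0,"gripper": 0},
  {"x": -0.2,"y": -0.33,"z": 0,"rx": 0,"ry": 0,"rz": 0,"gripper": 0},
  {"x": -0.2,"y": -0.33,"z": 0,"rx": 0,"ry": 0,"rz": 0,"gripper": 0},
  {"x": -0.2,"y": -0.33,"z": 0,"rx": 0,"ry": 0,"rz": 0,"gripper": 0},
  {"x": -0.2,"y": -0.33,"z": 0,"rx": 0,"ry": 0,"rz": 0,"gripper": 0},
  {"x": -0.2,"y": -0.33,"z": 0,"rx": 0,"ry": 0,"rz": 0,"gripper": 0},
  {"x": -0.2,"y": -0.33,"z": 0,"rx": 0,"ry": 0,"rz": 0,"gripper": 0},
  {"x": -0.1,"y": -0.2,"z": 0,"rx": 0,"ry": 0,"rz": 0,"gripper": 0},
  {"x": -0.1,"y": -0.1,"z": 0,"rx": 0,"ry": 0,"rz": 0,"gripper": 0},
])

```text
t: 1.77
ee_pos: [0.4412, -0.0437, 0.2309]
orientation: [-0.228, -3.132, 0.001]
contact_force: [0.5, 0.7, 0.3]
opening: -0.0
grasp_force: 0.0
```

```bash
python3 -c "
from h import *
import cv2
st();c=env.calibration('wrist');cv2.imwrite('pics/w1.png',env.get_image('wrist')[:,:,::-1])
np.save('cw1.npy',c,allow_pickle=True)"
```

```text
t 1.7667 press xyz mm -201.4 4.8 230.9 turn left(tool,deg) [-0.03 -0.05 -0.23] F [0.5 0.7 0.3] op -0.00017918767732191622 q [-0.37 -0.2   1.95 -0.    1.39 -1.8 ]
```

View pics/w1.png

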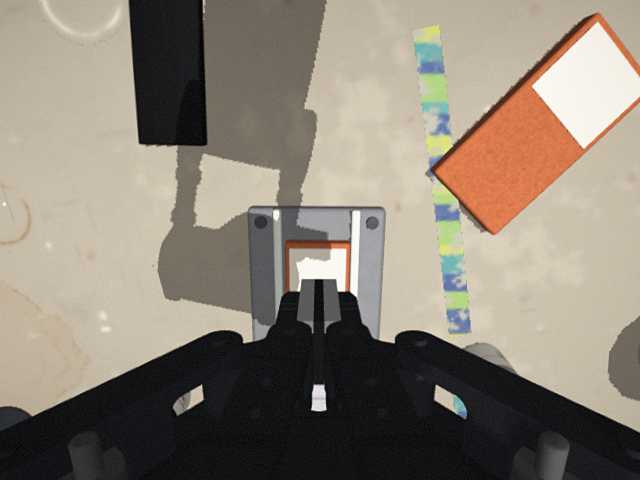

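The wrist view shows the closed fingers over the press's near end. The base corners are at (248,208) and (385,208), and the tile's near end edge runs from (286,241) to (351,241).

```bash
python3 - <<'E'
from h import *
c=np.load('cw1.npy',allow_pickle=True).item();p=np.load('p.npy')
print(proj(c,P2W(p,[[-195,65,16],[-195,-65,16],[-166,30,30],[-166,-30,30],[-190,32,25],[-190,-32,25]])).round(1).tolist())
for z in (16,):
  X=np.array([[-195,65,16],[-195,-65,16]]);u=np.array([[385,208],[248,208]])
  print(least_squares(lambda q:(proj(c,P2W([q[0],q[1],p[2]],X))-u).ravel(),p[:2]).x,p)
print(least_squares(lambda q:(proj(c,P2W(p,[[q[0],q[1]+30,30],[q[0],q[1]-30,30]]))-[[351,241],[286.5,241]]).ravel(),[-166.,0]).x)
E
```

```text
[[383.9, 207.9], [244.2, 208.5], [346.9, 242.2], [281.2, 242.5], [349.1, 215.4], [278.8, 215.7]]
[ 0.64008271 -0.07453214] [ 0.63987952 -0.0768387  -0.14116091]
[-167.2876134     4.30554709]
```

```bash
python3 -c "
from h import *
np.save('p.npy',[.640,-.0755,-.143]);st()"
```

```text
t 1.8167 press xyz mm -200.1 2.5 231.0 turn left(tool,deg) [-0.07  0.03 -0.16] F [-1.4 -1.1  0.6] op -0.0014251964488104054 q [-0.37 -0.19  1.94 -0.    1.39 -1.8 ]
```

Emit:
drive_tool([
  {"x": 0,"y": -0.03,"z": 0.2,"rx": 0,"ry": 0,"rz": 0,"gripper": 0},
  {"x": 0,"y": 0,"z": 0.33,"rx": 0,"ry": 0,"rz": 0,"gripper": 0},
  {"x": 0,"y": 0,"z": 0.33,"rx": 0,"ry": 0,"rz": 0,"gripper": 0},
  {"x": 0,"y": 0,"z": 0.33,"rx": 0,"ry": 0,"rz": 0,"gripper": 0},
  {"x": 0,"y": 0,"z": 0.33,"rx": 0,"ry": 0,"rz": 0,"gripper": 0},
  {"x": 0,"y": 0,"z": 0.2,"rx": 0,"ry": 0,"rz": 0,"gripper": 0},
  {"x": 0,"y": 0,"z": 0,"rx": 0,"ry": 0,"rz": 0,"gripper": 0},
  {"x": 0,"y": 0,"z": 0,"rx": 0,"ry": 0,"rz": 0,"gripper": 0},
])

```text
t: 2.48
ee_pos: [0.4396, -0.0431, 0.0587]
orientation: [-0.222, -3.131, -0.002]
contact_force: [-0.1, 0.7, 0.7]
opening: -0.002
grasp_force: 0.0
```

```bash
python3 -c "
from h import *
st()"
```

```text
t 2.4833 press xyz mm -202.9 3.5 58.7 turn left(tool,deg) [ 0.04 -0.16  0.09] F [-0.1  0.7  0.7] op -0.002149145246040326 q [-0.37  0.04  2.1   0.    1.01 -1.8 ]
```

Emit:
drive_tool([
  {"x": 0,"y": -0.03,"z": 0.18,"rx": 0,"ry": 0,"rz": 0,"gripper": 0},
  {"x": 0,"y": 0,"z": 0.19,"rx": 0,"ry": 0,"rz": 0,"gripper": 0},
  {"x": 0,"y": 0,"z": 0,"rx": 0,"ry": 0,"rz": 0,"gripper": 0},
  {"x": 0,"y": 0,"z": 0,"rx": 0,"ry": 0,"rz": 0,"gripper": 0},
])

```text
t: 2.82
ee_pos: [0.4409, -0.0469, 0.0235]
orientation: [0.222, 3.133, -0.0]
contact_force: [1.1, 0.2, 0.4]
opening: 0.001
grasp_force: 0.0
```

```bash
python3 -c "
from h import *
st()
import cv2;cv2.imwrite('pics/s2.png',cv2.resize(env.get_image('scene')[150:330,280:500,::-1],None,fx=3,fy=3))"
```

```text
t 2.8167 press xyz mm -201.2 -0.1 23.5 turn left(tool,deg) [-0.01  0.05  0.08] F [1.1 0.2 0.4] op 0.0006430737947920419 q [-0.38  0.11  2.11  0.    0.92 -1.81]
```

View pics/s2.png

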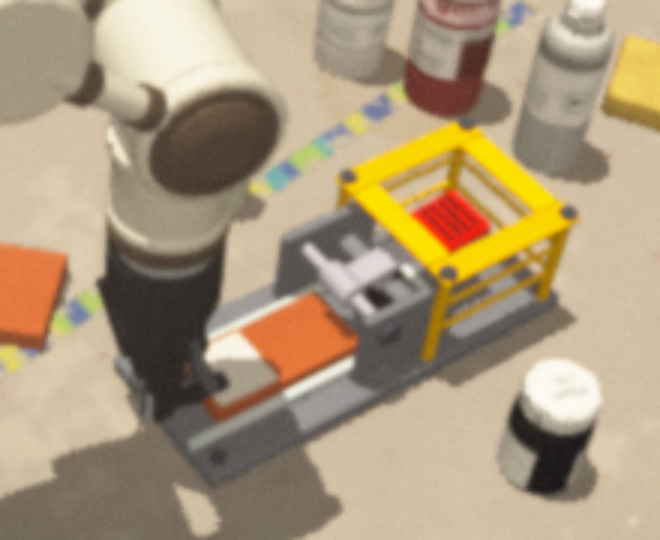

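The fingers are behind the tile's near end, between the rails, with the lever still up. I'll push now.

Emit:
drive_tool([
  {"x": -0.08,"y": 0,"z": 0.01,"rx": 0,"ry": 0,"rz": 0,"gripper": 0},
  {"x": -0.08,"y": 0,"z": 0,"rx": 0,"ry": 0,"rz": 0,"gripper": 0},
  {"x": -0.06,"y": 0,"z": 0,"rx": 0,"ry": 0,"rz": 0,"gripper": 0},
  {"x": -0.06,"y": 0,"z": 0,"rx": 0,"ry": 0,"rz": 0,"gripper": 0},
  {"x": -0.06,"y": 0,"z": 0,"rx": 0,"ry": 0,"rz": 0,"gripper": 0},
  {"x": -0.06,"y": 0,"z": 0,"rx": 0,"ry": 0,"rz": 0,"gripper": 0},
  {"x": -0.06,"y": 0,"z": 0,"rx": 0,"ry": 0,"rz": 0,"gripper": 0},
  {"x": -0.06,"y": 0,"z": 0,"rx": 0,"ry": 0,"rz": 0,"gripper": 0},
  {"x": -0.06,"y": 0,"z": 0,"rx": 0,"ry": 0,"rz": 0,"gripper": 0},
  {"x": -0.06,"y": 0,"z": 0,"rx": 0,"ry": 0,"rz": 0,"gripper": 0},
])

```text
t: 3.7
ee_pos: [0.5041, -0.056, 0.0212]
orientation: [-0.223, -3.133, -0.0]
contact_force: [-1.4, 0.4, 0.6]
opening: -0.003
grasp_force: 0.9
```

```bash
python3 -c "
from h import *
st()"
```

```text
t 3.7 press xyz mm -137.2 -0.0 21.2 turn left(tool,deg) [ 0.   -0.01  0.06] F [-1.4  0.4  0.6] op -0.0025467032645868216 q [-0.35  0.27  1.93 -0.    0.94 -1.78]
```

Emit:
drive_tool([
  {"x": -0.05,"y": 0,"z": 0,"rx": 0,"ry": 0,"rz": 0,"gripper": 0},
  {"x": -0.05,"y": 0,"z": 0,"rx": 0,"ry": 0,"rz": 0,"gripper": 0},
  {"x": -0.04,"y": 0,"z": 0,"rx": 0,"ry": 0,"rz": 0,"gripper": 0},
  {"x": -0.03,"y": 0,"z": 0,"rx": 0,"ry": 0,"rz": 0,"gripper": 0},
  {"x": -0.03,"y": 0,"z": 0,"rx": 0,"ry": 0,"rz": 0,"gripper": 0},
  {"x": 0,"y": 0,"z": 0,"rx": 0,"ry": 0,"rz": 0,"gripper": 0},
])

```text
t: 4.2
ee_pos: [0.5241, -0.0589, 0.0214]
orientation: [0.223, 3.133, -0.0]
contact_force: [-0.1, 0.6, -0.2]
opening: 0.0
grasp_force: 0.0
```

```bash
python3 -c "
from h import *
st()"
```

```text
t 4.2 press xyz mm -117.1 -0.1 21.4 turn left(tool,deg) [-0.    0.04  0.06] F [-0.1  0.6 -0.2] op 0.0004396112520909049 q [-0.34  0.31  1.88  0.    0.95 -1.77]
```

Now 2 mm steps, watching the force.

Emit:
drive_tool([
  {"x": -0.02,"y": 0,"z": 0,"rx": 0,"ry": 0,"rz": 0,"gripper": 0},
  {"x": -0.02,"y": 0,"z": 0,"rx": 0,"ry": 0,"rz": 0,"gripper": 0},
  {"x": -0.02,"y": 0,"z": 0,"rx": 0,"ry": 0,"rz": 0,"gripper": 0},
])

```text
t: 4.45
ee_pos: [0.5293, -0.0596, 0.0213]
orientation: [-0.223, -3.133, 0.0]
contact_force: [-1.8, 0.4, 1.0]
opening: -0.001
grasp_force: 1.2
```

Emit:
drive_tool([
  {"x": -0.02,"y": 0,"z": 0,"rx": 0,"ry": 0,"rz": 0,"gripper": 0},
  {"x": 0,"y": 0,"z": 0,"rx": 0,"ry": 0,"rz": 0,"gripper": 0},
])

```text
t: 4.62
ee_pos: [0.5302, -0.0597, 0.0211]
orientation: [-0.222, -3.13, -0.001]
contact_force: [-5.9, -0.3, 4.9]
opening: -0.002
grasp_force: 3.3
```

Emit:
drive_tool([
  {"x": -0.02,"y": 0,"z": 0,"rx": 0,"ry": 0,"rz": 0,"gripper": 0},
  {"x": 0,"y": 0,"z": 0,"rx": 0,"ry": 0,"rz": 0,"gripper": 0},
  {"x": 0,"y": 0,"z": 0,"rx": 0,"ry": 0,"rz": 0,"gripper": 0},
])

```text
t: 4.87
ee_pos: [0.5303, -0.0596, 0.0207]
orientation: [-0.221, -3.126, -0.001]
contact_force: [-13.1, 0.3, 9.6]
opening: -0.003
grasp_force: 6.3
```

```bash
python3 -c "
from h import *
st()"
```

```text
t 4.8667 press xyz mm -110.9 0.1 20.7 turn left(tool,deg) [ 0.02 -0.45  0.1 ] F [-13.1   0.3   9.6] op -0.0030785574983357854 q [-0.34  0.33  1.85 -0.    0.97 -1.77]
```

Emit:
drive_tool([
  {"x": 0.15,"y": 0,"z": 0,"rx": 0,"ry": 0,"rz": 0,"gripper": 0},
  {"x": 0.2,"y": 0,"z": 0,"rx": 0,"ry": 0,"rz": 0,"gripper": 0},
  {"x": 0,"y": 0,"z": -0.2,"rx": 0,"ry": 0,"rz": 0,"gripper": 0},
  {"x": 0,"y": 0,"z": -0.35,"rx": 0,"ry": 0,"rz": 0,"gripper": 0},
  {"x": 0,"y": 0,"z": -0.35,"rx": 0,"ry": 0,"rz": 0,"gripper": 0},
  {"x": 0,"y": 0,"z": -0.35,"rx": 0,"ry": 0,"rz": 0,"gripper": 0},
  {"x": 0,"y": 0,"z": -0.3,"rx": 0,"ry": 0,"rz": 0,"gripper": 0},
  {"x": 0,"y": 0,"z": 0,"rx": 0,"ry": 0,"rz": 0,"gripper": 0},
])

```text
t: 5.53
ee_pos: [0.5036, -0.0567, 0.1841]
orientation: [0.221, 3.119, -0.006]
contact_force: [0.5, -0.5, 0.2]
opening: -0.003
grasp_force: 0.0
```

```bash
python3 -c "
from h import *
st()
import cv2;a=env.get_image('top')[100:260,300:440,::-1];b=env.get_image('scene')[170:310,310:490,::-1]
cv2.imwrite('pics/s3.png',np.hstack([cv2.resize(a,(395,450)),cv2.resize(b,(400,450))]))"
```

```text
t 5.5333 press xyz mm -137.7 -0.9 184.1 turn left(tool,deg) [-0.15  0.85  0.07] F [ 0.5 -0.5  0.2] op -0.0026804343209315936 q [-0.35  0.01  1.85  0.    1.27 -1.78]
```

View pics/s3.png

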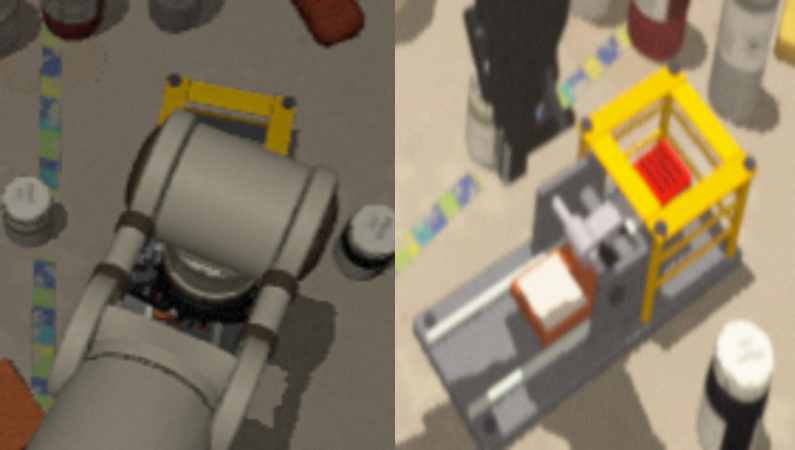

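The tile is in as far as it goes, with the lever up and the jars in place. Now I move over the window.

Emit:
drive_tool([
  {"x": -0.2,"y": 0,"z": 0,"rx": 0,"ry": 0,"rz": 0,"gripper": 0},
  {"x": -0.35,"y": 0,"z": 0,"rx": 0,"ry": 0,"rz": 0,"gripper": 0},
  {"x": -0.35,"y": 0,"z": 0,"rx": 0,"ry": 0,"rz": 0,"gripper": 0},
  {"x": -0.35,"y": 0,"z": 0,"rx": 0,"ry": 0,"rz": 0,"gripper": 0},
  {"x": -0.35,"y": 0,"z": 0,"rx": 0,"ry": 0,"rz": 0,"gripper": 0},
  {"x": -0.25,"y": 0,"z": 0,"rx": 0,"ry": 0,"rz": 0,"gripper": 0},
  {"x": -0.15,"y": 0.01,"z": 0,"rx": 0,"ry": 0,"rz": 0,"gripper": 0},
  {"x": 0,"y": 0,"z": 0,"rx": 0,"ry": 0,"rz": 0,"gripper": 0},
  {"x": 0,"y": 0,"z": 0,"rx": 0,"ry": 0,"rz": 0,"gripper": 0},
])

```text
t: 6.38
ee_pos: [0.6961, -0.0822, 0.1736]
orientation: [-0.222, -3.13, -0.001]
contact_force: [0.1, 0.3, -0.5]
opening: -0.002
grasp_force: 0.0
```

```bash
python3 -c "
from h import *
st()
import cv2;a=env.get_image('wrist')[:,:,::-1];b=env.get_image('scene')[130:270,340:520,::-1]
cv2.imwrite('pics/s4.png',np.hstack([cv2.resize(a,(400,300)),cv2.resize(b,(386,300))]))"
```

```text
t 6.3833 press xyz mm 56.4 1.3 173.6 turn left(tool,deg) [ 0.04 -0.2   0.07] F [ 0.1  0.3 -0.5] op -0.0020027614794272297 q [-0.29  0.52  1.25  0.    1.37 -1.72]
```

View pics/s4.png

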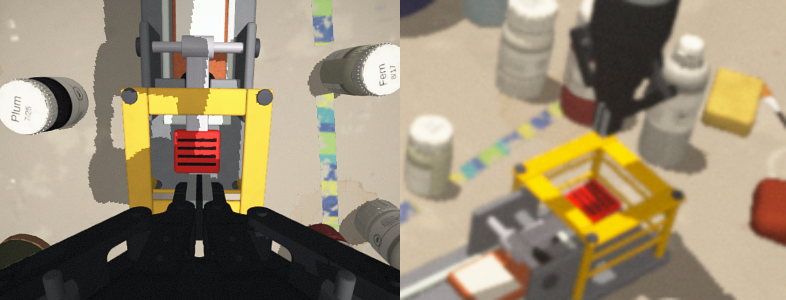

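The wrist view shows the fingers at u≈199, centred on the window (150..246) and the pad (197). I'll descend to just above the pad.

Emit:
drive_tool([
  {"x": -0.04,"y": -0.01,"z": 0.15,"rx": 0,"ry": 0,"rz": 0,"gripper": 0},
  {"x": 0,"y": 0,"z": 0.2,"rx": 0,"ry": 0,"rz": 0,"gripper": 0},
  {"x": 0,"y": 0,"z": 0.2,"rx": 0,"ry": 0,"rz": 0,"gripper": 0},
  {"x": 0,"y": 0,"z": 0.15,"rx": 0,"ry": 0,"rz": 0,"gripper": 0},
  {"x": 0,"y": 0,"z": 0.1,"rx": 0,"ry": 0,"rz": 0,"gripper": 0},
  {"x": 0,"y": 0,"z": 0,"rx": 0,"ry": 0,"rz": 0,"gripper": 0},
  {"x": 0,"y": 0,"z": 0,"rx": 0,"ry": 0,"rz": 0,"gripper": 0},
])

```text
t: 7.07
ee_pos: [0.7003, -0.084, 0.0959]
orientation: [-0.223, -3.133, -0.0]
contact_force: [-0.3, -0.1, 0.5]
opening: 0.001
grasp_force: 0.0
```

```bash
python3 -c "
from h import *
st()"
```

```text
t 7.0667 press xyz mm 60.9 0.2 95.9 turn left(tool,deg) [ 0.01 -0.05  0.06] F [-0.3 -0.1  0.5] op 0.0006605158046676681 q [-0.29  0.61  1.29  0.    1.24 -1.72]
```

Emit:
drive_tool([
  {"x": 0,"y": 0,"z": 0.08,"rx": 0,"ry": 0,"rz": 0,"gripper": 0},
  {"x": 0,"y": 0,"z": 0.04,"rx": 0,"ry": 0,"rz": 0,"gripper": 0},
  {"x": 0,"y": 0,"z": 0.04,"rx": 0,"ry": 0,"rz": 0,"gripper": 0},
  {"x": 0,"y": 0,"z": 0.04,"rx": 0,"ry": 0,"rz": 0,"gripper": 0},
  {"x": 0,"y": 0,"z": 0.04,"rx": 0,"ry": 0,"rz": 0,"gripper": 0},
  {"x": 0,"y": 0,"z": 0.04,"rx": 0,"ry": 0,"rz": 0,"gripper": 0},
  {"x": 0,"y": 0,"z": 0.04,"rx": 0,"ry": 0,"rz": 0,"gripper": 0},
  {"x": 0,"y": 0,"z": 0.03,"rx": 0,"ry": 0,"rz": 0,"gripper": 0},
  {"x": 0,"y": 0,"z": 0,"rx": 0,"ry": 0,"rz": 0,"gripper": 0},
])

```text
t: 7.82
ee_pos: [0.7014, -0.0843, 0.0614]
orientation: [0.223, 3.132, -0.001]
contact_force: [5.3, -1.2, 5.5]
opening: -0.009
grasp_force: 2.8
```

Emit:
drive_tool([
  {"x": 0,"y": 0,"z": 0.02,"rx": 0,"ry": 0,"rz": 0,"gripper": 0},
  {"x": 0,"y": 0,"z": 0.02,"rx": 0,"ry": 0,"rz": 0,"gripper": 0},
  {"x": 0,"y": 0,"z": 0,"rx": 0,"ry": 0,"rz": 0,"gripper": 0},
])

```text
t: 8.07
ee_pos: [0.7013, -0.0843, 0.0585]
orientation: [0.223, 3.132, -0.001]
contact_force: [2.4, -0.4, 6.9]
opening: -0.002
grasp_force: 3.5
```

Emit:
drive_tool([
  {"x": 0,"y": 0,"z": 0.02,"rx": 0,"ry": 0,"rz": 0,"gripper": 0},
  {"x": 0,"y": 0,"z": 0.01,"rx": 0,"ry": 0,"rz": 0,"gripper": 0},
  {"x": 0,"y": 0,"z": 0,"rx": 0,"ry": 0,"rz": 0,"gripper": 0},
  {"x": 0,"y": 0,"z": 0,"rx": 0,"ry": 0,"rz": 0,"gripper": 0},
])

```text
t: 8.4
ee_pos: [0.7014, -0.0843, 0.0578]
orientation: [0.222, 3.132, -0.001]
contact_force: [-3.1, 0.1, 17.6]
opening: 0.002
grasp_force: 8.5
```

Emit:
drive_tool([
  {"x": 0,"y": 0,"z": 0,"rx": 0,"ry": 0,"rz": 0,"gripper": 0},
  {"x": 0,"y": 0,"z": 0,"rx": 0,"ry": 0,"rz": 0,"gripper": 0},
  {"x": 0,"y": 0,"z": 0,"rx": 0,"ry": 0,"rz": 0,"gripper": 0},
  {"x": 0,"y": 0,"z": 0,"rx": 0,"ry": 0,"rz": 0,"gripper": 0},
  {"x": 0,"y": 0,"z": 0,"rx": 0,"ry": 0,"rz": 0,"gripper": 0},
  {"x": 0,"y": 0,"z": 0,"rx": 0,"ry": 0,"rz": 0,"gripper": 0},
])

```text
t: 8.9
ee_pos: [0.7014, -0.0843, 0.0578]
orientation: [0.222, 3.132, -0.001]
contact_force: [-4.0, -0.1, 17.4]
opening: -0.002
grasp_force: 8.5
```

```bash
python3 -c "
from h import *
st()
import cv2;b=env.get_image('scene')[130:310,310:520,::-1]
cv2.imwrite('pics/s5.png',cv2.resize(b,None,fx=3,fy=3))"
```

```text
t 8.9 press xyz mm 62.0 0.0 57.8 turn left(tool,deg) [-0.03  0.08  0.08] F [-4.  -0.1 17.4] op -0.002413689877900832 q [-0.29  0.65  1.31 -0.    1.18 -1.72]
```

View pics/s5.png

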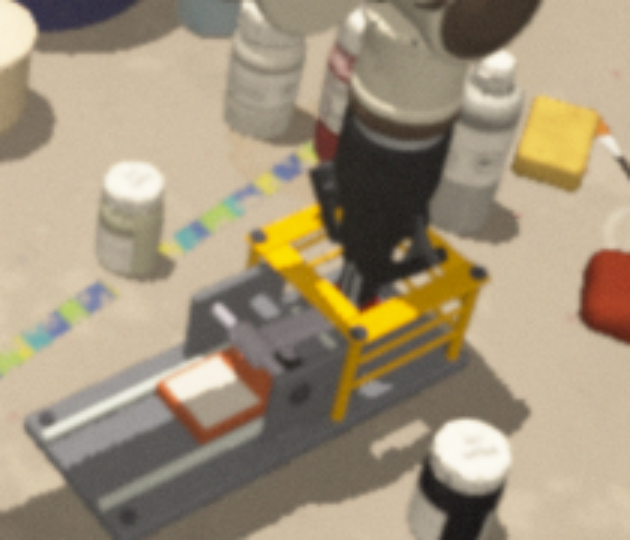

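The fingers hold the lever down through the window with about 17 N. The tile is home and flat, and the jars and dish are where they started.

```bash
python3 -c "
from workcell import env
print(env.job_done())"
```

```text
the job is handed in; nothing more can be done
None
```

The job is handed in after about 9 s of robot time, but I got no verdict back: the tile was pushed home, and the fingers were still holding the lever down through the window with about 17 N. I saw no sign of contact with the guard, and neither jar nor the dish appeared to move.

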